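Load two chisel blanks into the feed magazine

TASK

Load the two short, thick octagonal steel chisel blanks into the feed magazine: lay one in its open trough and push it into the tube, then lay the other behind it and push that in too, so that it drives the first one deeper, right up against the closed end. Either may go first; when both are home the last one still sticks out of the tube's mouth by about 10 mm. The longer bar and the thin bar lying near them do not belong in it.

Things in the scene. Friction and masses are not known exactly. Their poses are not given: they have to be found in the camera images.
- blank_a_center (a point): Chisel blank: plain steel octagonal bar, 26 mm across flats, 70 mm long, about 0.3 kg, lying on one flat on the bench; there are two alike. This point is its centre, 13 mm above the bench; x axis along the bar, y across two upright flats to grip. Not the longer bar of the same section (120 mm) nor the thin one (14 mm across, 70 mm long) nearby.
- blank_b_center (a point): Chisel blank: plain steel octagonal bar, 26 mm across flats, 70 mm long, about 0.3 kg, lying on one flat on the bench; there are two alike. This point is its centre, 13 mm above the bench; x axis along the bar, y across two upright flats to grip. Not the longer bar of the same section (120 mm) nor the thin one (14 mm across, 70 mm long) nearby.
- magazine: Fixed feed magazine: grey square steel tube, level, closed at its far end. Origin on the bench below the mouth; x points into the tube along its centre line, z up. Bore x 0 to 130 mm, 36 wide, 34 high, floor 30 above the bench; tube top at 68, with a 14 mm sight slot. Blanks slide by plain friction (both: under 10 N), centres 43 above the bench; home: centres at x 95 and 25, last end at x -10.
- trough_middle (a point): Middle of the open trough before the mouth: on its floor, 30 mm above the bench, magazine x = -55 (axes as the magazine). Trough x -110 to 0, 36 wide between lips 10 high, 4 thick; near end open. Finger gap x -80 to -30: no lips, floor a rail 20 wide, foot plate 70 wide and 8 thick on the bench below. Lay a blank along it, centred here, fingers in the gap; push from the near end.
Not all that is in view belongs to the job. What is shaped like the part that bears blank_a_center but black, brown or green is not meant.

How it is judged:
By the outcome, as a careful person would: the job done as asked, in the order asked, and still so for the second after the job is handed in, with the robot touching nothing.
It also fails if it takes over 72 s, if anything falls off the work surface, if the arm or the gripper's body presses on something with over 40 N, if the wrist force passes 120 N, or if a joint passes its speed limit or range.

ROBOT

A 7-joint arm with a two-finger parallel gripper is mounted at the origin on the work surface. World frame = base frame: x ahead of the robot, y to its left, z up, the work surface at z = 0. Lengths are in m, angles in rad, forces in N, time in s.
With the tool pointing down it reaches from about 0.425 to 0.8 m from the base axis. Payload 8.3 kg.
Tool frame: the origin (TCP) lies midway between the tips of the shut fingers; the grasp point (between the pads) lies 19 mm behind it; z points along the fingers, y is the line along which they close (so a half turn about z gives the same grasp; the last joint's range is limited). The gripper opens to 85 mm and grips with 20 to 120 N. Pads are 22 mm wide; open, the fingers measure 114 mm over their backs; the gripper's body (76 mm by 85 mm) begins 54 mm behind the grasp point. The pads swing forward as they close: fully open they stand 13 mm farther back than shut.
Start: joints at [1.124, 0.383, 0.016, 1.37, -0.006, 1.388, -0.046], TCP at [0.234, -0.579, 0.206] pointing down, gripper open.
Joint ranges: [-2.95, 2.95], [-0.25, 2.06], [-1.52, 1.56], [0.18, 2.33], [-1.44, 4.58], [0.02, 2.06], [-3.01, 3.01]. Speed limits (rad/s): [2.39, 2.39, 3.01, 3.01, 3.14, 3.14, 3.14].

INTERFACE

Orientations are given as a 3x3 rotation matrix whose columns are the frame's x, y, z axes.
In Python, from station import r, status, optics, ticket gives the robot as it stands. The module is installed in compiled form; this text tells all that it offers. Calls block until the motion is done:
- r.movep(position, orientation): joint-space move of the TCP to a pose.
- r.movel(position, v=0.15, attitude=None, max_force=None): straight line of the TCP; attitude=None keeps the orientation; v is the mean speed in m/s. With max_force (N) it stops when the force on the tool has changed by that much, and returns True; else False.
- r.goto_joints(angles): joint-space move.
- r.move_gripper(opening): finger opening in m; the grip force is fixed at half the most; returns when the fingers have stopped.
- r.pause(seconds).
- r.inverse_kinematics(position, orientation): joint angles nearest the present ones, or None.
- status.state(): the state.
- optics.read_camera(name): name is "scene" or "side" or "wrist"; returns a dict with "pixels" (420x560x3 uint8, red, green, blue), "vertical_fov" (degrees; the focal length in pixels is half the picture's height over the tangent of half this angle, whatever the lens; pixels are square), "cx", "cy" (the principal point, pixels), "k1" (the pictures are not rectified: a ray, as slopes to the right and down, at radius r is drawn at 1 + k1 r^2 times it, then the intrinsics apply), "T" (4x4, takes a point from camera to world coordinates). Camera axes: x right, y down, z forward; pixel columns grow to the right and rows downward; lengths in m; the calibration is good to about 2 mm. A picture is of the moment at which its call begins. There is no depth.
A pose or a line that the arm cannot do raises r.PlanningError and nothing moves.
- ticket.job_done(): hands the job in; it is judged then, once.
The state is a dict: "time": time; "joints": joint angles; "joint_velocities": joint speeds; "effort": joint torques, N m; "position": TCP position; "eef_rot": TCP orientation; "contact_force": force on the tool from outside, world axes, zero at the start; "torque": the same for the moment, N m; "opening": finger opening in m; "finger_force": force on a finger pad.
Only numpy, scipy, OpenCV 4.12 (cv2) and the standard library are available. Lean on these libraries where they do the work, as an engineer would, in place of code of your own. Each camera call takes 0.05 s, during which the arm holds its last target. There are 200 camera calls.

## Working session

There is one attempt and no reset: what is moved stays moved. The work goes in short steps, each a Python script; the robot and the scene stay as the last script left them, time stands still between calls to the robot, and variables do not carry over. Pictures are saved under pics/ and viewed, at most 10 in all, crops included, and the job is handed in when it is done.

```bash
mkdir -p pics
cat > h.py <<'E'
import numpy as np, cv2
from station import r, status, optics, ticket
def snap(cam,name=None):
    d=optics.read_camera(cam)
    if name: cv2.imwrite('pics/'+name,d['pixels'][:,:,::-1])
    return d
def K(d):
    h=d['pixels'].shape[0]; f=h/2/np.tan(np.radians(d['vertical_fov'])/2)
    return np.array([[f,0,d['cx']],[0,f,d['cy']],[0,0,1]]),np.array([d['k1'],0,0,0,0.])
def ray(d,uv):
    k,D=K(d); p=cv2.undistortPointsIter(np.array(uv,float).reshape(-1,1,2),k,D,None,None,(3,50,1e-9)).reshape(-1,2)
    v=np.c_[p,np.ones(len(p))]@d['T'][:3,:3].T
    return d['T'][:3,3],v
def onz(d,uv,z):
    o,v=ray(d,uv); return o+v*((z-o[2])/v[:,2])[:,None]
def proj(d,P):
    k,D=K(d); T=np.linalg.inv(d['T']); 
    return cv2.projectPoints(np.array(P,float).reshape(-1,1,3),cv2.Rodrigues(T[:3,:3])[0],T[:3,3],k,D)[0].reshape(-1,2)
def down(yaw):  # tool x axis at yaw, z down
    c,s=np.cos(yaw),np.sin(yaw); return np.array([[c,s,0],[s,-c,0],[0,0,-1.]])
E
python3 - <<'E'
from h import *
for c in ['scene','side','wrist']:
    d=snap(c,c+'0.png'); print(c,d['T'].round(3).tolist(),d['vertical_fov'],d['k1'],d['cx'],d['cy'])
s=status.state(); print(s['time'],s['eef_rot'].round(3) if hasattr(s['eef_rot'],'round') else s['eef_rot'])
E
```

```text
scene [[-0.005, 0.778, -0.628, 1.049], [1.0, 0.0, -0.008, -0.156], [-0.006, -0.628, -0.778, 0.825], [0.0, 0.0, 0.0, 1.0]] 50.899199815622296 -0.1110575242519341 279.1136968498671 211.83519610247424
side [[-0.998, -0.052, 0.025, 0.417], [-0.054, 0.688, -0.724, 0.562], [0.02, -0.724, -0.69, 0.751], [0.0, 0.0, 0.0, 1.0]] 44.241205275948225 -0.12854284489857787 285.8466974885305 214.67262169998926
wrist [[0.374, -0.891, -0.258, 0.3], [-0.927, -0.36, -0.103, -0.554], [-0.001, 0.278, -0.961, 0.373], [0.0, 0.0, 0.0, 1.0]] 58.701185408233805 -0.09794495209181832 279.1826174024021 206.75799547236923
0.15 [[ 0.927  0.374 -0.001]
 [ 0.374 -0.927  0.001]
 [ 0.    -0.001 -1.   ]]
```

View pics/scene0.png

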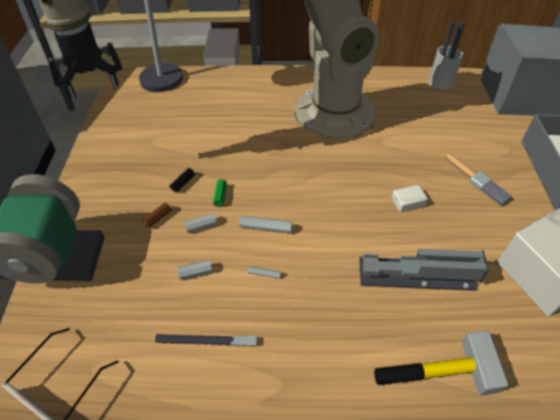

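View pics/side0.png

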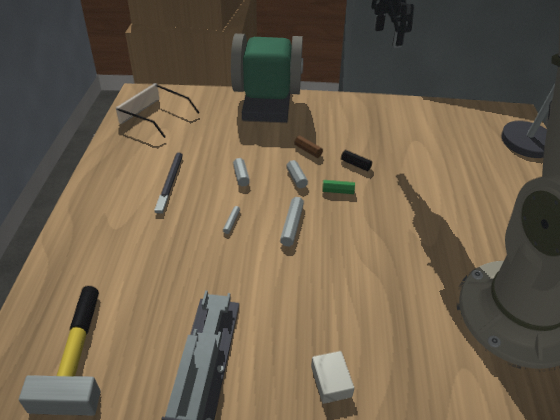

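The scene view shows the two short thick bars at about (201,224) and (195,270), the long bar at (266,224) and the thin one at (265,272). The magazine has its trough at about x 362–420 and its tube out to 485, row 265. The side view matches: blanks at (241,172) and (297,174), magazine at about (205,350).

```bash
cat >> h.py <<'E'
def blobs(d,z,roi=None,amin=100):
    hsv=cv2.cvtColor(d['pixels'],cv2.COLOR_RGB2HSV)
    m=((hsv[...,1]<70)&(hsv[...,2]>90)).astype(np.uint8)
    m=cv2.morphologyEx(m,cv2.MORPH_OPEN,np.ones((3,3)))
    out=[]
    for c in cv2.findContours(m,cv2.RETR_EXTERNAL,cv2.CHAIN_APPROX_NONE)[0]:
        if cv2.contourArea(c)<amin: continue
        p=c.reshape(-1,2); uv=p.mean(0)
        if roi and not(roi[0]<uv[0]<roi[2] and roi[1]<uv[1]<roi[3]): continue
        W=onz(d,p,z)[:,:2]*1000
        (cx,cy),(w,h),a=cv2.minAreaRect(W.astype(np.float32))
        if w<h: w,h,a=h,w,a+90
        out.append((uv.round(0),np.array([cx,cy]).round(1),round(w,1),round(h,1),round((a+90)%180-90,1)))
    return out
E
python3 - <<'E'
from h import *
d=snap('scene')
for b in blobs(d,.013,(140,150,320,300),60): print(b)
print('mag trough start/ end', onz(d,[(362,265),(420,262),(485,258),(360,288),(476,288)],.03).round(3).tolist())
d=snap('side')
for b in blobs(d,.013,(200,130,330,260),60): print(b)
print(onz(d,[(220,297),(190,415)],.06).round(3).tolist())
E
```

```text
(array([264., 272.]), array([ 559.3, -195.7]), 71.9, 16.5, 78.4)
(array([194., 268.]), array([ 550.9, -346.6]), 71.8, 28.2, -73.0)
(array([265., 224.]), array([ 430.4, -197.3]), 124.4, 33.8, 82.0)
(array([200., 222.]), array([ 423.6, -349.1]), 71.8, 29.1, -68.6)
mag trough start/ end [[0.553, 0.012, 0.03], [0.546, 0.138, 0.03], [0.537, 0.285, 0.03], [0.608, 0.002, 0.03], [0.611, 0.245, 0.03]]
(array([231., 218.]), array([ 555.3, -195.4]), 73.0, 14.1, 78.3)
(array([292., 218.]), array([ 429.5, -207.6]), 125.6, 28.1, 81.7)
(array([296., 171.]), array([ 430. , -361.3]), 77.4, 27.2, -67.3)
(array([240., 169.]), array([ 557.6, -360. ]), 74.6, 27.7, -74.1)
[[0.541, 0.044, 0.06], [0.554, 0.253, 0.06]]
```

Run:
```python
from h import *
R=np.radians
for n,p,ys in [('A',(.425,-.352,.1),(-68.6,111.4)),('B',(.552,-.35,.1),(-73,107)),('M',(.57,.07,.2),(93,-87)),('push',(.57,.0,.05),(93,-87)),('push2',(.57,.12,.05),(93,-87))]:
    for y in ys:
        q=r.inverse_kinematics(np.array(p),down(R(y))); print(n,y,None if q is None else np.round(q,2))
r.movep(np.array([.57,.06,.22]),down(R(-87)))
snap('wrist','w1.png'); print(status.state()['time'])
```

```text
A -68.6 [ 0.58  0.3   0.07  1.72 -0.02  1.12 -2.12]
A 111.4 [ 0.92  0.33 -0.35  1.71  0.12  1.13  0.91]
B -73 [ 0.45  0.51  0.09  1.43 -0.05  1.2  -2.29]
B 107 [ 0.76  0.54 -0.36  1.41  0.19  1.22  0.68]
M 93 [ 0.39  0.36 -0.74  1.5   0.25  1.37 -0.31]
M -87 [ 0.69  0.59 -1.28  1.49  0.56  1.48  2.61]
push 93 [ 0.41  0.46 -0.59  1.7   0.29  1.07 -0.22]
push -87 [-0.95  0.85  1.36  1.76 -0.87  1.29 -2.47]
push2 93 [ 0.38  0.57 -0.87  1.66  0.47  1.13 -0.56]
push2 -87 [ 0.6   0.82 -1.29  1.65  0.82  1.31  2.36]
2.8583
```

View pics/w1.png

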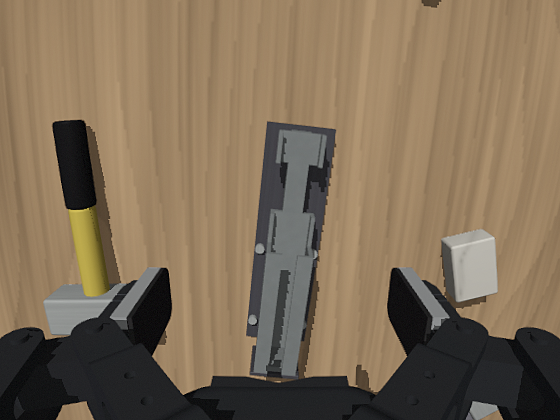

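The wrist view shows the magazine from above: the open near end at about (302,132), the finger gap at rows 165–210, the mouth at about row 255 and the sight slot below it. I'll enlarge it to read the edges.

Run:
```python
import cv2
i=cv2.imread('pics/w1.png')[115:265,235:345]
cv2.imwrite('pics/w1c.png',cv2.resize(i,None,fx=4,fy=4,interpolation=cv2.INTER_CUBIC))
```

```text
(no output)
```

View pics/w1c.png

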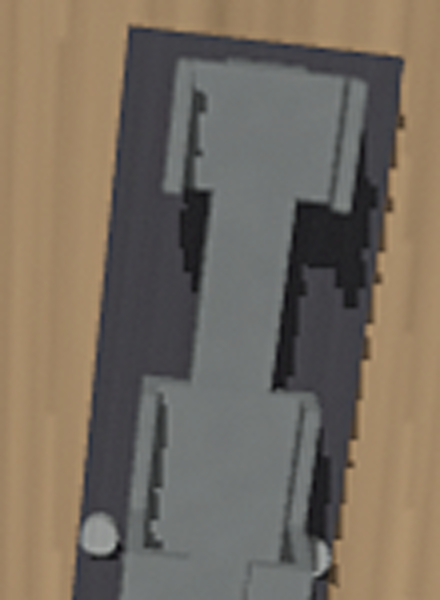

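Run:
```python
from h import *
import json
d=snap('wrist')
P=lambda L,z: onz(d,[(u/4-.375+235,v/4-.375+115) for u,v in L],z)[:,:2]*1000
lip=P([(178,60),(367,80),(163,192),(350,213),(143,377),(322,395)],.04)
rail=P([(213,190),(296,200),(190,380),(271,390)],.03)
pts=np.r_[lip,rail]
loc=np.array([(-110,22),(-110,-22),(-80,22),(-80,-22),(-30,22),(-30,-22),(-80,10),(-80,-10),(-30,10),(-30,-10)],float)
# image left = ? fit both handedness
for s in (1,-1):
    l=loc*[1,s]; a=l-l.mean(0); b=pts-pts.mean(0)
    th=np.arctan2((a[:,0]*b[:,1]-a[:,1]*b[:,0]).sum(),(a*b).sum())
    Rm=np.array([[np.cos(th),-np.sin(th)],[np.sin(th),np.cos(th)]]); t=pts.mean(0)-Rm@l.mean(0)
    print(s,np.degrees(th).round(2),t.round(1),'trough mid',(Rm@[-55,0]+t).round(1)); print((pts-l@Rm.T-t).round(1).tolist())
```

```text
1 86.42 [558.1 125. ] trough mid [554.6  70.1]
[[44.0, -2.0], [-43.6, 3.0], [44.1, -1.2], [-44.0, 4.3], [43.7, -5.7], [-44.0, -0.6], [20.1, 0.1], [-20.0, 2.8], [20.0, -1.8], [-20.3, 1.1]]
-1 86.56 [557.9 125. ] trough mid [554.6  70.1]
[[-0.0, 0.7], [0.2, 0.3], [0.1, 1.5], [-0.2, 1.6], [-0.2, -3.0], [0.0, -3.3], [0.1, 1.3], [-0.1, 1.5], [0.2, -0.5], [-0.2, -0.2]]
```

Run:
```python
from h import *
r.movep(np.array([.425,-.352,.17]),down(np.radians(111.4)))
r.move_gripper(.06)
d=snap('wrist','w2.png'); print(status.state()['time'])
for b in blobs(d,.016): print(b)
print(proj(d,[.425,-.352,.013]))
```

```text
4.95
(array([412., 226.]), array([ 556.3, -348.1]), 73.9, 26.8, -73.4)
(array([283., 178.]), array([ 428.7, -349.7]), 73.6, 26.4, -67.8)
(array([486.,  71.]), array([ 554. , -197.8]), 73.6, 15.0, 78.0)
(array([342.,  35.]), array([ 428.1, -219.3]), 76.0, 26.9, 81.7)
[[278.19767383 180.41493254]]
```

View pics/w2.png

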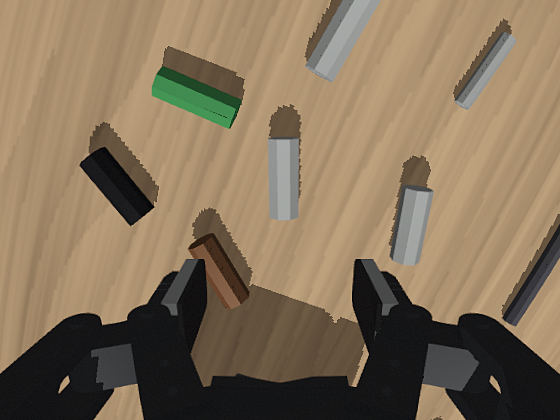

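```bash
cat >> h.py <<'E'
MY=np.radians(86.56); MX=np.array([np.cos(MY),np.sin(MY),0]); MO=np.array([.5579,.125,0])
def mag(x,z): return MO+MX*x+[0,0,z]
def st(msg):
    s=status.state(); print(msg,round(s['time'],2),np.round(s['position'],4),'open',round(s['opening'],4),'F',np.round(s['contact_force'],1),'ff',np.round(s['finger_force'],1),flush=True)
def pick(x,y,yaw):
    R=down(np.radians(yaw))
    r.movep(np.array([x,y,.07]),R); r.movel(np.array([x,y,.003]),v=.12,max_force=15); st('down')
    r.move_gripper(.0); st('grip')
    r.movel(np.array([x,y,.12]),v=.2); st('lift')
E
python3 - <<'E'
from h import *
pick(.4287,-.3497,112.2)
r.movep(mag(-55,.12)*1 if 0 else mag(-.055,.12),down(MY)); st('over')
snap('side','s3.png'); snap('scene','c3.png')
i=np.hstack([cv2.imread('pics/s3.png')[200:420,100:350],cv2.imread('pics/c3.png')[150:370,310:560]])
cv2.imwrite('pics/v3.png',cv2.resize(i,None,fx=1.6,fy=1.6))
E
```

```text
down 6.14 [ 0.4295 -0.3501  0.004 ] open 0.0601 F [ 0.  -1.   0.1] ff 0.0
grip 6.74 [ 0.4287 -0.3497  0.003 ] open -0.0001 F [ 1.  -0.5 -0. ] ff 0.0
lift 7.47 [ 0.428  -0.3495  0.119 ] open -0.0001 F [ 0.2 -0.1  0.5] ff 0.0
over 9.08 [0.5547 0.0686 0.1195] open -0.0 F [ 0.8 -0.5  0.3] ff 0.0
```

View pics/v3.png

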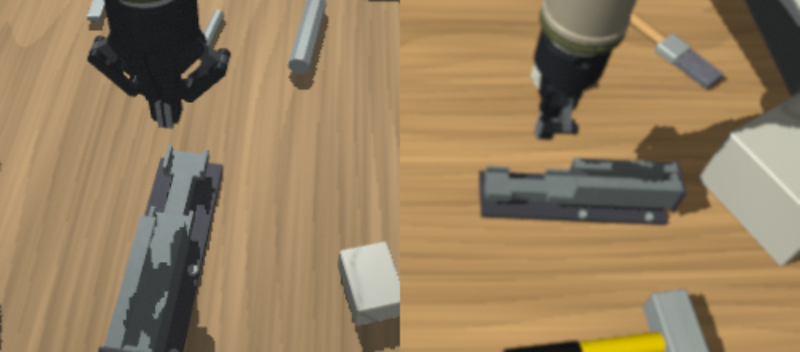

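The gripper came away empty and shut to 0. I'll see where the blank is now.

Run:
```python
from h import *
for c,roi in (('scene',(140,150,320,300)),('side',(200,130,330,260))):
    d=snap(c,c+'4.png'); print(c)
    for b in blobs(d,.013,roi,60): print(b)
i=np.hstack([cv2.resize(cv2.imread('pics/scene4.png')[150:310,130:310],None,fx=2.2,fy=2.2),cv2.resize(cv2.imread('pics/side4.png')[110:270,200:380],None,fx=2.2,fy=2.2)])
cv2.imwrite('pics/v4.png',i)
```

```text
scene
(array([264., 272.]), array([ 559.4, -195.7]), 71.9, 16.6, 78.5)
(array([194., 268.]), array([ 551. , -346.5]), 71.9, 28.7, -73.6)
(array([265., 224.]), array([ 430.4, -197.3]), 124.4, 33.8, 82.0)
(array([200., 222.]), array([ 423.6, -349.1]), 71.8, 29.1, -68.6)
side
(array([233., 215.]), array([ 553. , -202.1]), 58.9, 16.0, 78.3)
(array([292., 218.]), array([ 430.2, -207.2]), 126.6, 28.1, 80.9)
(array([296., 171.]), array([ 430.1, -360.9]), 78.1, 27.5, -67.8)
(array([240., 169.]), array([ 557.2, -358.7]), 77.4, 27.7, -73.9)
```

View pics/v4.png

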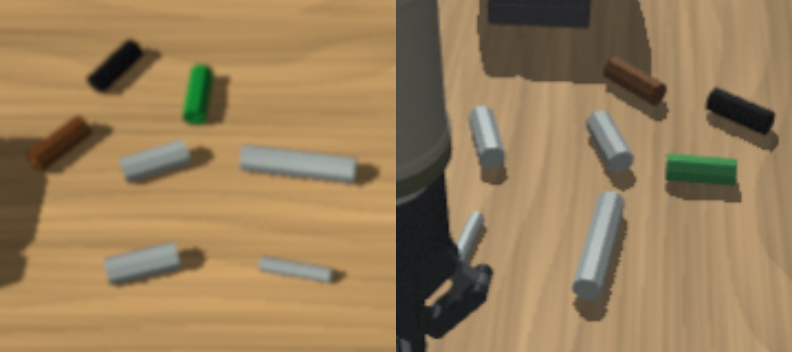

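The blank has not moved, so the fingers never reached it. I'll compare the reported TCP with the fingertips in the pictures: side about (203,275), scene about (400,233).

Run:
```python
from h import *
st('now'); s=status.state(); P=np.array(s['position']); print(np.round(s['eef_rot'],3).tolist())
ds,dc,dw=[snap(c) for c in('side','scene','wrist')]
for z in(0,.03,.06): print(z,proj(ds,P+[0,0,z]),proj(dc,P+[0,0,z]),proj(dw,P+[0,0,z]))
# triangulated tip
o1,v1=ray(ds,[(203,277)]);o2,v2=ray(dc,[(400,233)])
A=np.c_[v1[0],-v2[0]];t=np.linalg.lstsq(A,o2-o1,rcond=None)[0];print((o1+v1[0]*t[0]).round(3),(o2+v2[0]*t[1]).round(3))
print(np.linalg.inv(np.r_[np.c_[np.array(s['eef_rot']),P],[[0,0,0,1]]])@dw['T'])
cv2.imwrite('pics/w5.png',dw['pixels'][:,:,::-1])
```

```text
now 9.28 [0.5548 0.0689 0.1199] open 0.0001 F [-0.  -1.   0.2] ff 0.0
[[0.062, 0.998, -0.0], [0.998, -0.062, -0.0], [-0.0, -0.0, -1.0]]
0 [[206.0864323  285.75896707]] [[397.40592656 241.27889475]] [[277.87200441 250.03641549]]
0.03 [[204.3035229  273.30908402]] [[400.59820208 232.21627273]] [[277.7335602  278.62979337]]
0.06 [[202.43442101 260.15091826]] [[403.95834783 222.6340451 ]] [[277.53507194 320.11203232]]
[0.557 0.072 0.144] [0.554 0.069 0.146]
[[ 5.74297638e-04 -9.60297644e-01 -2.78976889e-01  7.05826003e-02]
 [ 9.99998595e-01  1.12206371e-04  1.67234397e-03  3.30628403e-04]
 [-1.57464499e-03 -2.78977457e-01  9.60296360e-01 -1.67758768e-01]
 [ 0.00000000e+00  0.00000000e+00  0.00000000e+00  1.00000000e+00]]
```

View pics/w5.png

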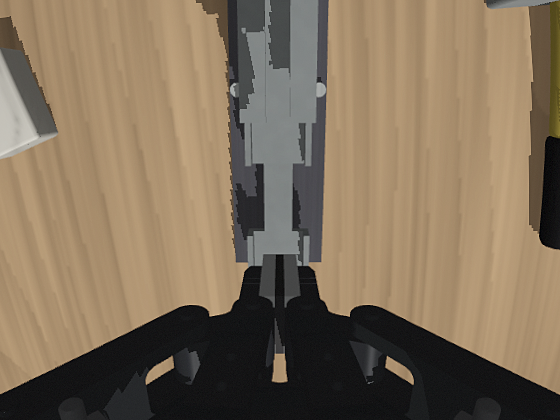

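Run:
```python
from h import *
P=np.array(status.state()['position']); d=snap('wrist'); ds=snap('side');dc=snap('scene')
for x in(0,.011):
  for z in(0,.01,.02,.03): print(x,z,proj(d,P+MX*x+[0,0,z]).round(1))
a=ds['pixels'][235:305,170:240,::-1];b=dc['pixels'][195:265,365:435,::-1];c=d['pixels'][235:305,245:315,::-1]
cv2.imwrite('pics/v6.png',cv2.resize(np.hstack([a,b,c]),None,fx=3.8,fy=3.8,interpolation=cv2.INTER_CUBIC))
```

```text
0 0 [[277.8 249.3]]
0 0.01 [[277.7 257.7]]
0 0.02 [[277.7 267.1]]
0 0.03 [[277.6 277.7]]
0.011 0 [[277.7 227.8]]
0.011 0.01 [[277.7 235.2]]
0.011 0.02 [[277.6 243.5]]
0.011 0.03 [[277.6 252.9]]
```

View pics/v6.png

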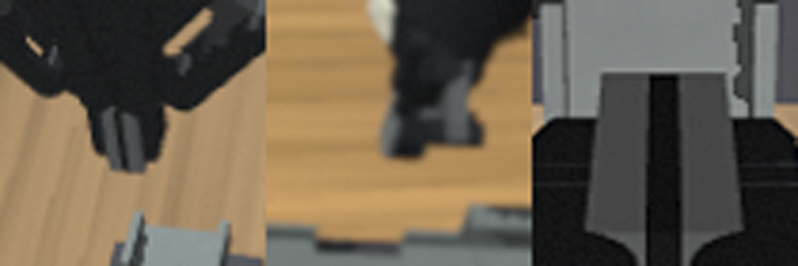

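The fingertips appear to sit about 25 mm above the reported TCP. I'll settle it with a guarded touch-down on the bench while straddling the blank.

Run:
```python
from h import *
x,y=.4287,-.3497
r.move_gripper(.055)
r.movep(np.array([x,y,.06]),down(np.radians(112.2)))
r.movel(np.array([x,y,.003]),v=.15,max_force=15)
try: print(r.movel(np.array([x,y,-.04]),v=.03,max_force=6))
except r.PlanningError as e: print('plan',e)
st('touch')
snap('wrist','w7.png')
```

```text
True
touch 13.31 [ 0.4286 -0.3496 -0.0287] open 0.055 F [-2.8  1.4  9.6] ff 4.7
```

View pics/w7.png

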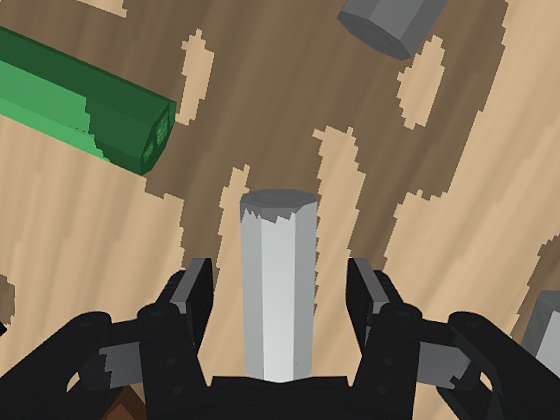

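The tips touch the bench at TCP z = −0.029, so there is a real offset of over 20 mm. The picture shows the blank (about col 279) centred between the fingers. I'll grip from here.

```bash
cat >> h.py <<'E'
GZ=-.0235
def grip_lift(x,y):
    r.movel(np.array([x,y,GZ]),v=.05); r.move_gripper(0.); st('grip')
    r.movel(np.array([x,y,.09]),v=.2); st('lift')
    return status.state()['opening']>.02
def lay():
    r.movep(mag(-.055,.06),down(MY)); st('over')
    r.movel(mag(-.055,GZ+.034),v=.1)
    print(r.movel(mag(-.055,GZ+.028),v=.02,max_force=5)); st('laid')
E
python3 - <<'E'
from h import *
if grip_lift(.4287,-.3497):
    lay()
E
```

```text
grip 14.0 [ 0.4286 -0.3497 -0.0235] open 0.0242 F [-1.   0.3  2.1] ff 59.6
lift 14.72 [ 0.4277 -0.3495  0.0887] open 0.0247 F [-0.3  0.2 -3.8] ff 59.1
over 16.33 [0.5547 0.0685 0.0596] open 0.0245 F [ 0.7  0.2 -3.9] ff 59.1
True
laid 17.28 [0.5555 0.0703 0.0065] open 0.0246 F [-1.  -0.8  7.1] ff 60.2
```

The floor touch came exactly 30 mm above the pick height. Releasing and looking.

Run:
```python
from h import *
r.move_gripper(.055); st('rel')
r.movel(mag(-.055,.1),v=.2)
d=snap('wrist'); st('up')
# edges predicted of a perfectly laid blank vs picture
img=d['pixels'][:,:,::-1].copy()
N=np.array([-MX[1],MX[0],0])
for x,y,z in[(-.09,.013,.043),(-.09,-.013,.043),(-.02,.013,.043),(-.02,-.013,.043),(0,.018,.04),(0,-.018,.04)]:
    p=proj(d,mag(x,z)+N*y)[0].round().astype(int); cv2.circle(img,tuple(map(int,p)),3,(0,0,255),1)
cv2.imwrite('pics/w8.png',img)
```

```text
rel 17.68 [0.5541 0.0699 0.0049] open 0.0552 F [-1.1  0.2  0.8] ff 0.0
up 18.36 [0.5538 0.0696 0.0987] open 0.0549 F [ 0.9 -0.2  0. ] ff 0.0
```

View pics/w8.png

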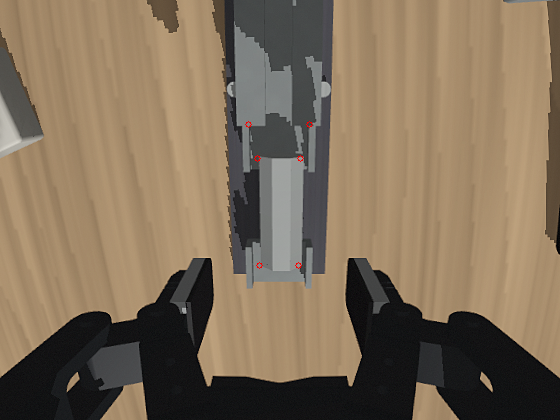

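The picture shows the blank lying straight on the rail (cols 260–303, rows 158–270), with its ends within about 3 mm of prediction. Next I'll find the shut-finger tip height with one bench touch, then push.

Run:
```python
from h import *
r.movel(mag(-.155,.1),v=.3); r.move_gripper(0.)
r.movel(mag(-.155,.005),v=.2,max_force=15)
t=r.movel(mag(-.155,-.035),v=.03,max_force=6); st('touch %s'%t)
s=-status.state()['position'][2]; print('s',s)
if t and .01<s<.033:
    z=.0425-s
    r.movel(mag(-.155,z),v=.15); st('ready')
    f=r.movel(mag(-.085,z),v=.1,max_force=20); st('p1 %s'%f)
    if not f:
        f=r.movel(mag(-.017,z),v=.06,max_force=20); st('p2 %s'%f)
```

```text
touch True 20.98 [ 0.5484 -0.0297 -0.0247] open -0.0002 F [-2.1 -0.2  9.6] ff 4.8
s 0.024654961524138444
ready 21.41 [ 0.5489 -0.0299  0.018 ] open 0.0 F [-0.5 -0.8 -0.5] ff 0.0
p1 False 22.26 [0.5529 0.0397 0.0177] open 0.0002 F [0.  0.1 0.4] ff 0.0
p2 False 23.54 [0.5571 0.1079 0.018 ] open -0.0002 F [ 0.1 -0.4 -0. ] ff 0.0
```

Run:
```python
from h import *
r.movel(mag(-.04,.02),v=.15); r.movel(mag(-.055,.0987),v=.25); r.move_gripper(.055)
d=snap('wrist','w9.png'); st('look')
a=cv2.imread('pics/w8.png'); b=cv2.imread('pics/w9.png')
for row in range(100,285,8): print(row,a[row,270:292].mean().round(),b[row,270:292].mean().round(), onz(d,[(280,row)],.056).round(3)[0,:2], onz(d,[(280,row)],.03).round(3)[0,:2])
```

```text
look 24.93 [0.5546 0.0701 0.0986] open 0.0549 F [ 0.5  0.6 -0.6] ff 0.0
100 130.0 125.0 [0.56 0.14] [0.56 0.14]
108 130.0 132.0 [0.56  0.135] [0.56  0.135]
116 104.0 142.0 [0.559 0.131] [0.559 0.13 ]
124 75.0 155.0 [0.559 0.127] [0.559 0.125]
132 71.0 155.0 [0.559 0.122] [0.559 0.12 ]
140 71.0 129.0 [0.558 0.118] [0.558 0.115]
148 70.0 130.0 [0.558 0.113] [0.558 0.11 ]
156 68.0 130.0 [0.558 0.109] [0.558 0.105]
164 156.0 130.0 [0.558 0.104] [0.557 0.1  ]
172 156.0 127.0 [0.557 0.1  ] [0.557 0.095]
180 156.0 129.0 [0.557 0.095] [0.557 0.09 ]
188 156.0 129.0 [0.557 0.09 ] [0.556 0.084]
196 155.0 128.0 [0.557 0.086] [0.556 0.079]
204 155.0 128.0 [0.556 0.081] [0.556 0.073]
212 156.0 129.0 [0.556 0.076] [0.556 0.068]
220 155.0 129.0 [0.556 0.071] [0.555 0.062]
228 155.0 130.0 [0.555 0.066] [0.555 0.057]
236 155.0 132.0 [0.555 0.061] [0.555 0.051]
244 155.0 132.0 [0.555 0.056] [0.554 0.045]
252 155.0 132.0 [0.554 0.051] [0.554 0.039]
260 155.0 132.0 [0.554 0.045] [0.553 0.033]
268 155.0 133.0 [0.554 0.04 ] [0.553 0.027]
276 134.0 134.0 [0.553 0.034] [0.553 0.021]
284 138.0 137.0 [0.553 0.029] [0.552 0.015]
```

The first blank is in, with its rear end at magazine x ≈ −6 mm as intended. Next is the second blank.

Run:
```python
from h import *
R=down(np.radians(106.6))
r.movep(np.array([.5563,-.348,.15]),R)
d=snap('wrist'); bs=[b for b in blobs(d,.016) if np.hypot(*(b[1]-[556,-348]))<15 and 64<b[2]<78 and 23<b[3]<30]
print(bs); assert len(bs)==1
x,y=bs[0][1]/1000; yaw=bs[0][4]%180
r.movep(np.array([x,y,.03]),down(np.radians(yaw)))
f=r.movel(np.array([x,y,GZ]),v=.1,max_force=10); st('down %s'%f)
if not f and grip_lift(x,y): lay(); r.move_gripper(.055); r.movel(mag(-.055,.0987),v=.2); d=snap('wrist','w10.png'); st('up')
b=cv2.imread('pics/w10.png')
print([(row,int(b[row,270:292].mean())) for row in range(100,290,8)])
print([(c,int(b[215,c].mean())) for c in range(235,325,4)])
```

```text
[(array([276., 184.]), array([ 555.1, -347.6]), 73.3, 26.4, -73.6)]
down False 27.76 [ 0.5553 -0.3474 -0.0235] open 0.0548 F [0.4 1.3 0.9] ff 0.0
grip 28.38 [ 0.5553 -0.3478 -0.0231] open 0.0248 F [-1.1  0.8  3. ] ff 59.7
lift 29.1 [ 0.5542 -0.3475  0.0885] open 0.0248 F [-0.5  0.2 -3.2] ff 59.0
over 30.65 [0.555  0.0686 0.0597] open 0.0245 F [ 0.3 -0.7 -2.5] ff 59.0
True
laid 31.59 [0.5554 0.0703 0.0069] open 0.0242 F [-0.6 -0.3  7.8] ff 60.2
up 32.66 [0.5539 0.0696 0.0976] open 0.0551 F [-0.5  0.2 -0.9] ff 0.0
[(100, 128), (108, 131), (116, 158), (124, 153), (132, 154), (140, 69), (148, 69), (156, 64), (164, 156), (172, 156), (180, 155), (188, 156), (196, 155), (204, 155), (212, 155), (220, 155), (228, 154), (236, 154), (244, 154), (252, 154), (260, 154), (268, 154), (276, 133), (284, 136)]
[(235, 37), (239, 39), (243, 37), (247, 38), (251, 38), (255, 37), (259, 75), (263, 115), (267, 117), (271, 128), (275, 159), (279, 159), (283, 160), (287, 160), (291, 147), (295, 147), (299, 147), (303, 68), (307, 75), (311, 75), (315, 77), (319, 74), (323, 75)]
```

The second blank lies just as the first did. Pushing it home with a force stop, which should come at TCP x ≈ −21 mm.

Run:
```python
from h import *
z=.018
r.movel(mag(-.14,.0987),v=.25); r.move_gripper(0.); r.movel(mag(-.14,z),v=.2)
f=r.movel(mag(-.04,z),v=.08,max_force=25); st('p1 %s'%f)
if not f: f=r.movel(mag(-.012,z),v=.02,max_force=18); st('p2 %s'%f)
p=np.array(status.state()['position'])-MO; print('mag x',p@MX)
r.movel(mag(-.06,z),v=.15); r.movel(mag(-.055,.0987),v=.2); r.move_gripper(.055)
d=snap('wrist','w11.png'); st('look'); b=d['pixels']
print([(row,int(b[row,270:292].mean())) for row in range(90,180,3)])
print('pred rear row', [proj(d,mag(x,.056))[0,1].round(1) for x in(-.014,-.01,-.006,0)])
```

```text
p1 False 35.67 [0.5555 0.0853 0.0179] open 0.0 F [ 1.  -1.6  1.8] ff 0.7
p2 True 36.8 [0.5567 0.1058 0.0175] open 0.0004 F [-0.8 -0.3 -0.8] ff 0.0
mag x -0.019256276788433894
look 38.39 [0.5546 0.0701 0.0986] open 0.055 F [0.6 0.9 0. ] ff 0.0
[(90, 110), (93, 122), (96, 120), (99, 123), (102, 123), (105, 126), (108, 129), (111, 129), (114, 131), (117, 154), (120, 152), (123, 151), (126, 153), (129, 154), (132, 153), (135, 153), (138, 153), (141, 153), (144, 128), (147, 129), (150, 129), (153, 129), (156, 129), (159, 129), (162, 129), (165, 129), (168, 129), (171, 127), (174, 127), (177, 127)]
pred rear row [np.float64(151.8), np.float64(144.7), np.float64(137.5), np.float64(126.6)]
```

The push stopped firmly at face x ≈ −8 mm. The fingers had already passed that spot freely on the first push, so the stop was the closed end and not the tube mouth. One gentle confirming push, then I'll retreat and hand in.

Run:
```python
from h import *
z=.018
r.move_gripper(0.); r.movel(mag(-.055,z),v=.2); r.movel(mag(-.026,z),v=.08,max_force=20)
f=r.movel(mag(-.014,z),v=.015,max_force=20); st('confirm %s'%f)
print('mag x',(np.array(status.state()['position'])-MO)@MX)
r.movel(mag(-.05,z),v=.1); r.movel(mag(-.07,.15),v=.2); r.pause(.5)
d=snap('wrist'); b=d['pixels']; c=int(proj(d,mag(-.01,.056))[0,0]); print([(x,int(b[int(round(proj(d,mag(x,.056))[0,1])),c-6:c+6].mean())) if 0 else (x,int(b[int(round(proj(d,mag(x,.056))[0,1])),c-6:c+6].mean())) for x in np.arange(-.02,.004,.002).round(3)])
st('end')
if f: ticket.job_done(); print('handed in')
```

```text
confirm True 40.78 [0.5565 0.1054 0.0175] open -0.0003 F [0.1 0.8 0. ] ff 0.0
mag x -0.019603912944030775
[(np.float64(-0.02), 130), (np.float64(-0.018), 129), (np.float64(-0.016), 129), (np.float64(-0.014), 129), (np.float64(-0.012), 130), (np.float64(-0.01), 130), (np.float64(-0.008), 153), (np.float64(-0.006), 154), (np.float64(-0.004), 154), (np.float64(-0.002), 154), (np.float64(-0.0), 155), (np.float64(0.002), 155)]
end 42.6 [0.5536 0.0552 0.1499] open 0.0002 F [0.5 0.  0.2] ff 0.0
the job is handed in; nothing more can be done
handed in
```

Both blanks are in the magazine, pushed against the closed end with the last one sticking out about 9–10 mm; handed in at about 43 s, though I viewed 11 pictures, one over the limit of 10.

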